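# Nest the stacking tumblers, keep the flared beakers out

## Task

Put the clean stacking tumblers away: nest the two stepped tumblers from the draining stand, mouth down, over the one that stands mouth down on the tray, each fully seated, so that the three make one straight stack. Someone has stood a flared beaker on top of it; beakers do not nest, so first stand that one upright on the tray clear of the stack, and leave the other beaker where it drains on the stand. It is crockery: set everything down gently and do not shift the mug or the jar.

Things in the scene. Friction and masses are not known exactly. Their poses are not given: they have to be found in the camera images.
- tumbler_base: Stepped white ceramic tumbler, mouth down on the tray; the stack grows on it. Origin: centre of the mouth's rim plane (lowest as it stands), z towards the closed foot. Along z: 0 to 28 mm a band 64 mm across; at 28 to 30 mm a ledge stepping in to 53 mm; then a cone to the flat foot, 39 mm across at 70 mm (46 mm across at 48 mm). Wall 2.5 mm, 0.13 kg.
- tumbler_a: Stepped tumbler to be nested, same shape and frame as tumbler_base; starts mouth down on the sloping stand, z leaning 30 degrees. Nested over another, its rim rests on the lower one's ledge, its origin 28.5 mm above the lower one's, with about 2 mm of sideways play; the mouth is 59 mm wide inside, so it finds the 39 mm foot easily.
- tumbler_b: The other stepped tumbler to be nested, same shape and frame as tumbler_base; starts mouth down on the sloping stand, z leaning 30 degrees. It may go before or after tumbler_a.
- beaker_rack: Flared beaker of white ceramic, 66 mm tall: straight body 50 mm across without a step, its lip flaring in the last 20 mm to 64 mm; does not nest. Starts mouth down on the stand among the tumblers and stays there. Origin: centre of its mouth's rim plane, z from mouth to foot. 0.14 kg.
- beaker_top: Flared beaker like beaker_rack, standing upright (mouth up) on the foot of tumbler_base. Origin: centre of its flat foot, z towards the mouth; body 50 mm across from 0 to 46 mm, lip flaring to 64 mm at 66 mm. 0.14 kg.
- stand: Fixed beech draining stand, 305 mm wide, 120 deep. Origin: centre of its underside; x points up the slope (to the robot's left), y along its width. Slats slope 30 degrees, lip (12 mm high) at the low edge on the tray's side. Three pieces drain in a row 107 mm apart (within 4), mouths flat on the slats and against the lip, feet up: their z leans 30 degrees from vertical towards the stand's -x.
- tray: Beech tray, 272 x 352 mm (x, y), fixed on the table. Origin: centre of its underside; its inner floor is 8.5 mm above it, 236 x 300 mm, its rims 24 mm high.
- mug: Two-tone mug, 105 mm tall, 90 mm across, with a handle, loose at the back of the table; not to be moved. Origin: on its underside at the middle of its outline, handle included.
- jar: Storage jar with a dark lid, 86 mm tall, 65 mm across, loose behind the tray; not to be moved. Origin: centre of its underside.
Mind the look-alikes: they are no part of the job. Leave any red look-alike of the beaker_top alone.

How it is judged:
By the outcome, as a careful person would: the job done as asked, in the order asked, and still so for the second after the job is handed in, with the robot touching nothing.
It also fails if it takes over 59 s, if anything falls off the work surface, if the arm or the gripper's body presses on something with over 40 N, if the wrist force passes 120 N, or if a joint passes its speed limit or range.

## Robot

A 6-joint arm with a two-finger parallel gripper is mounted at the origin on a cart in front of the work surface, level with it; the furniture and walls round the work are solid. World frame = base frame: x ahead of the robot, y to its left, z up, the work surface at z = 0. Lengths are in m, angles in rad, forces in N, time in s.
With the tool pointing down it reaches from about 0.35 to 0.775 m from the base axis. Payload 7.3 kg.
Tool frame: the origin (TCP) lies at the centre of the arm's flange, where the gripper is bolted on; the fingertips stand 178 mm ahead of it and the grasp point (between the pads) lies 159 mm ahead of it (tip_extent is the distance from the TCP to the fingertips, in m); z points along the fingers, y is the line along which they close (so a half turn about z gives the same grasp; the last joint's range is limited). The gripper opens to 92 mm and grips with 3 to 60 N. Pads are 19 mm wide; open, the fingers measure 130 mm over their backs; the gripper's body (75 mm by 190 mm) begins 47 mm behind the grasp point.
Start: joints at [1.166, 0.342, 1.524, -0, 1.275, -0.146], TCP at [0.134, 0.508, 0.405] pointing down, gripper open.
Joint ranges: [-2.53, 2.53], [-0.77, 2.02], [0.04, 2.7], [-1, 4.14], [0.28, 2.66], [-3.11, 3.11]. Speed limits (rad/s): [2.57, 2.57, 3.14, 3.14, 3.14, 3.14].

## Interface

Orientations are given as [roll, pitch, yaw] about the fixed x, y, z axes, in that order (R = Rz(yaw) Ry(pitch) Rx(roll)).
In Python, from cell import * gives the robot as it stands.
- The arm moves only by the tool arm_command, never from a script. Its arguments are lists of equal length, an entry for each row: "xyz": the shift along the world's x, y, z in mm, a list of three; "spin": the turn about the world's z in degrees. In form: {"xyz": [[tx, ty, tz], ...], "spin": [spin, ...]}. A call has 1 to 20 rows; each row shifts and turns the commanded pose from where the row before left it; what a row does not reach is not made up. A row lasts 1/10 s, in which the tool goes at most 50 mm and 8.59 degrees, less where a joint would pass 70% of its speed; a pose out of reach is approached as far as the arm can. A call with a gripper value outside its range is refused whole. "jaw" is the opening, from -1 (shut) to 1 (fully open), set as the call begins (left out, the last holds). The fingers move at their own pace and stop on an object; "squeeze" is the grip in N (left out, the last holds). Time passes only in rows, so rows that do not move let the fingers close. It gives the time, the measured TCP pose, the force, the opening and the grip force at its end, in the units of the state.
- observe(): the state, without advancing time (a new reading comes with each control period).
- read_camera(name): name is "scene" or "top" or "wrist"; returns a dict with "img" (480x640x3 uint8, red, green, blue), "depth" (480x640 float32, m along the optical axis (not along the pixel's ray), 0 where there is no reading), "fx", "fy", "cx", "cy" (pixels), "world_from_camera" (4x4, takes a point from camera to world coordinates). Camera axes: x right, y up, looking along -z (the intrinsics and any distortion apply to the point x, -y, -z); pixel columns grow to the right and rows downward; lengths in m; the calibration is good to about 2 mm. A picture is of the moment at which its call begins.
- hand_in(): hands the job in; it is judged then, once.
The state is a dict: "time": time; "qpos": joint angles; "qvel": joint speeds; "joint_efforts": joint torques, N m; "tool_pos": TCP position; "tool_rot": TCP orientation; "contact_force": force on the tool from outside, world axes, zero at the start; "torque": the same for the moment, N m; "opening": finger opening in m; "grip_force": force on a finger pad.
Only numpy, scipy, OpenCV 4.12 (cv2) and the standard library are available. Lean on these libraries where they do the work, as an engineer would, in place of code of your own. Each camera call takes 0.05 s, during which the arm holds its last target. There are 200 camera calls.

## Working session

There is one attempt and no reset: what is moved stays moved. The work goes in short steps, Python scripts to look and compute and a tool call to move; the robot and the scene stay as the last step left them, time stands still between calls to the robot, and variables do not carry over. Pictures are saved under pics/ and viewed, at most 10 in all, crops included, and the job is handed in when it is done.

Besides the shell and the picture viewer there is one more tool, called after "Emit:" as a command line: name --pt "numbers of a row" for each row, then --argument value for the rest. arm_command: Moves the arm, as the interface text tells. Its arguments: {"type":"object","properties":{"xyz":{"type":"array","items":{"type":"array","items":{"type":"number"}}},"spin":{"type":"array","items":{"type":"number"}},"jaw":{"type":"number"},"squeeze":{"type":"number"}},"required":["xyz","spin"]}

```bash
mkdir -p pics; ls
cat > h.py <<'E'
from cell import *
import numpy as np, cv2
def pts(c):
    d=c["depth"]; v,u=np.mgrid[0:480,0:640]
    P=np.stack([(u-c["cx"])/c["fx"]*d,-(v-c["cy"])/c["fy"]*d,-d],-1)
    M=np.array(c["world_from_camera"]); return P@M[:3,:3].T+M[:3,3]
E
python3 - <<'E'
from h import *
ims=[]
for n in ["scene","top"]:
    c=read_camera(n); np.savez(f"{n}0.npz",**{k:np.array(v) for k,v in c.items()})
    cv2.imwrite(f"pics/{n}0.png",c["img"][:,:,::-1]); print(n,[k for k in c],c["fx"],np.round(c["world_from_camera"],3).tolist())
s=observe(); print({k:np.round(v,3).tolist() for k,v in s.items()})
E
```

```text
pics
scene ['img', 'depth', 'fx', 'fy', 'cx', 'cy', 'world_from_camera'] 498.14937548035874 [[0.686, 0.481, -0.546, 0.077], [-0.728, 0.457, -0.511, -0.488], [0.004, 0.748, 0.664, 0.671], [0.0, 0.0, 0.0, 1.0]]
top ['img', 'depth', 'fx', 'fy', 'cx', 'cy', 'world_from_camera'] 517.4631799661158 [[0.084, 0.974, -0.209, 0.321], [-0.996, 0.081, -0.023, -0.043], [-0.005, 0.211, 0.978, 1.139], [0.0, 0.0, 0.0, 1.0]]
{'time': 0.1, 'qpos': [1.166, 0.343, 1.525, -0.0, 1.275, -0.146], 'qvel': [-0.001, -0.002, -0.004, 0.001, -0.0, 0.001], 'joint_efforts': [0.001, -43.201, -24.469, 0.072, 0.053, -0.0], 'tool_pos': [0.134, 0.507, 0.404], 'tool_rot': [-3.14, -0.0, 2.883], 'contact_force': [0.423, -0.198, 0.421], 'torque': [-0.017, -0.002, -0.02], 'grip_force': 0.0, 'opening': 0.092}
```

View pics/scene0.png

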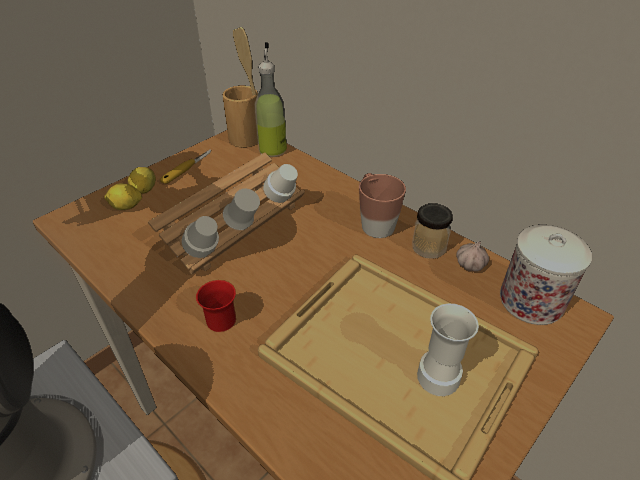

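View pics/top0.png

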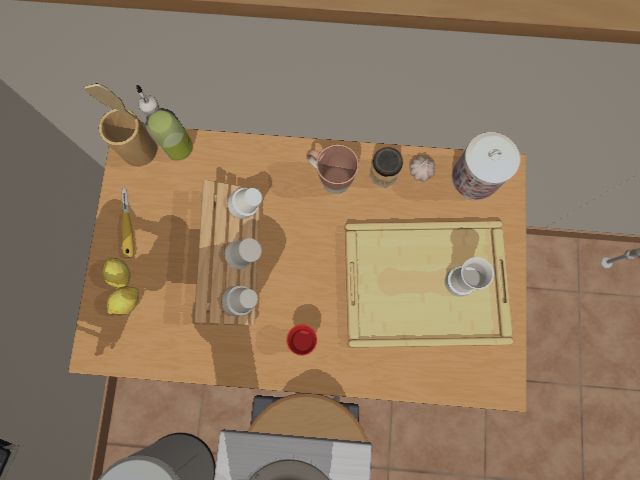

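Scene: the beaker stands upright on tumbler_base on the tray at top (475,275). Three pieces drain on the stand at top (245,202), (243,252) and (240,300). The red look-alike is at (302,340) and gets left alone. I still need to tell the steps from the flare in a close crop.

Run:
```python
from h import *
a=dict(np.load("scene0.npz"));t=dict(np.load("top0.npz"))
A=cv2.resize(a["img"][150:270,150:310],None,fx=5,fy=5,interpolation=3)[:, :,::-1]
A=A[:600,:800]; cv2.imwrite("pics/crop.png",A)
T=cv2.resize(t["img"][170:340,185:285],None,fx=3.5,fy=3.5,interpolation=3)[:,:,::-1]
cv2.imwrite("pics/cropt.png",np.hstack([T]))
for n,c in (("scene",a),("top",t)):
    P=pts(c); hsv=cv2.cvtColor(c["img"],cv2.COLOR_RGB2HSV)
    m=((hsv[...,1]<60)&(hsv[...,2]>90)&(P[...,2]>0.01)&(P[...,2]<.3)&(P[...,0]>.2)&(P[...,0]<.9)&(abs(P[...,1])<.6)).astype(np.uint8)
    k,l,st,ce=cv2.connectedComponentsWithStats(m)
    for i in range(1,k):
        if st[i,4]<100: continue
        Q=P[l==i]; print(n,ce[i].round(),st[i,4],"p2",np.percentile(Q,2,0).round(3),"p98",np.percentile(Q,98,0).round(3))
P=pts(t)
for uv in [(420,300),(380,240),(355,285),(505,285),(430,226),(430,342),(205,190),(205,320),(250,225),(250,325),(225,275),(302,325),(337,150),(387,150)]: print(uv,P[uv[1],uv[0]].round(3))
```

```text
scene [458. 149.] 55624 p2 [ 0.709 -0.458  0.022] p98 [0.843 0.544 0.295]
scene [280. 182.] 857 p2 [0.6   0.114 0.038] p98 [0.649 0.173 0.108]
scene [241. 208.] 810 p2 [0.49  0.104 0.032] p98 [0.541 0.169 0.107]
scene [377. 226.] 403 p2 [ 0.68  -0.082  0.011] p98 [ 0.713 -0.025  0.051]
scene [200. 235.] 937 p2 [0.388 0.099 0.042] p98 [0.437 0.154 0.108]
scene [463. 253.] 116 p2 [ 0.727 -0.231  0.019] p98 [ 0.758 -0.213  0.047]
scene [521. 287.] 141 p2 [ 0.694 -0.37   0.05 ] p98 [ 0.71  -0.324  0.079]
scene [520. 301.] 197 p2 [ 0.694 -0.383  0.012] p98 [ 0.703 -0.334  0.06 ]
scene [551. 306.] 229 p2 [ 0.7   -0.412  0.025] p98 [ 0.73  -0.384  0.079]
scene [446. 348.] 3567 p2 [ 0.472 -0.359  0.015] p98 [ 0.529 -0.303  0.145]
top [340.  96.] 42030 p2 [ 0.717 -0.571  0.021] p98 [0.841 0.574 0.296]
top [422. 168.] 448 p2 [ 0.726 -0.256  0.023] p98 [ 0.774 -0.208  0.055]
top [244. 202.] 817 p2 [0.6   0.118 0.045] p98 [0.654 0.187 0.108]
top [242. 253.] 835 p2 [0.489 0.107 0.042] p98 [0.542 0.18  0.108]
top [469. 277.] 1327 p2 [ 0.473 -0.356  0.017] p98 [ 0.53  -0.297  0.146]
top [239. 300.] 833 p2 [0.388 0.104 0.055] p98 [0.445 0.172 0.109]
(420, 300) [ 0.456 -0.245  0.006]
(380, 240) [ 0.582 -0.15   0.011]
(355, 285) [ 0.475 -0.1    0.022]
(505, 285) [ 0.501 -0.424  0.023]
(430, 226) [ 0.62  -0.257  0.022]
(430, 342) [ 0.367 -0.267  0.022]
(205, 190) [0.644 0.237 0.081]
(205, 320) [0.371 0.203 0.072]
(250, 225) [0.588 0.141 0.028]
(250, 325) [ 0.371  0.12  -0.001]
(225, 275) [ 0.476  0.189 -0.002]
(302, 325) [0.377 0.004 0.066]
(337, 150) [ 0.757 -0.038  0.083]
(387, 150) [ 0.766 -0.146  0.082]
```

View pics/crop.png

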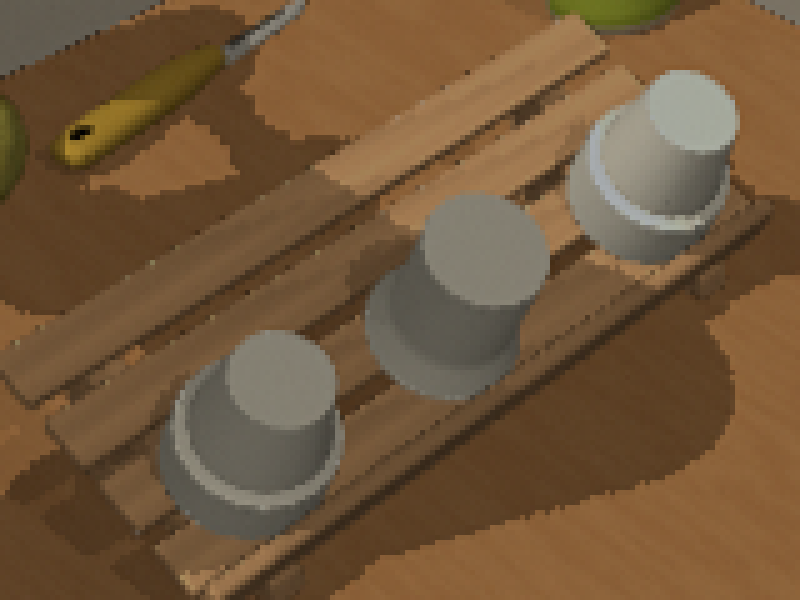

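The crop shows a flat ledge on the lower-left piece, crop (250,440), and on the upper-right piece, crop (660,180), so those two are the tumblers. The middle one, crop (455,300), flares smoothly and is beaker_rack. Candidates in the scene image:
- **Tumblers:** near (201,237) and far (283,182).
- **Beaker to leave:** (241,209).
- **Red look-alike:** (217,305), excluded.
- **beaker_top:** (449,340), the first one to reach for.

Run:
```python
from h import *
a=dict(np.load("scene0.npz"));t=dict(np.load("top0.npz"))
for n,c in (("scene",a),("top",t)):
    P=pts(c); hsv=cv2.cvtColor(c["img"],cv2.COLOR_RGB2HSV)
    w=(hsv[...,1]<60)&(hsv[...,2]>70)
    N=np.array([0,-.5,.866]); Z=P@N; F=[]
    for x in (.41,.515,.625):
        m=w&(abs(P[...,0]-x)<.045)&(P[...,1]>.08)&(P[...,1]<.2)&(P[...,2]>.03)
        zt=np.percentile(Z[m],90); f=m&(abs(Z-zt)<.006)
        f=cv2.morphologyEx(f.astype(np.uint8),cv2.MORPH_OPEN,np.ones((3,3)))>0
        Q=P[f]; u,s,v=np.linalg.svd(Q-Q.mean(0)); nn=v[2]*np.sign(v[2,2])
        # foot centre: min enclosing circle in the slope plane
        e1=np.array([1,0,0]);e2=np.cross(N,e1)
        (cx,cy),r=cv2.minEnclosingCircle(np.c_[Q@e1,Q@e2].astype(np.float32))
        C=cx*e1+cy*e2+np.median(Q@N)*N
        print(n,x,f.sum(),"foot mean",Q.mean(0).round(4),"circ",C.round(4),round(r,4),"n",nn.round(3)); F.append(Q.mean(0))
    d=F[2]-F[0]; print("yaw deg",np.degrees(np.arctan2(d[1],d[0])),np.linalg.norm(d))
    m=(abs(P[...,0]-.5)<.06)&(abs(P[...,1]+.33)<.06)
    for z0,z1 in((.135,.155),(.03,.045),):
        Q=P[m&w&(P[...,2]>z0)&(P[...,2]<z1)]
        print(z0,len(Q),Q.min(0).round(4),Q.max(0).round(4),cv2.minEnclosingCircle(Q[:,:2].astype(np.float32)), "zp98",np.percentile(Q[:,2],98))
```

```text
scene 0.41 380 foot mean [0.4185 0.1127 0.0998] circ [0.4193 0.1132 0.1002] 0.0202 n [ 0.012 -0.513  0.858]
scene 0.515 477 foot mean [0.5188 0.1209 0.0965] circ [0.5193 0.1215 0.0967] 0.0253 n [ 0.018 -0.507  0.862]
scene 0.625 262 foot mean [0.6311 0.1271 0.1001] circ [0.6323 0.1276 0.1005] 0.0209 n [ 0.002 -0.507  0.862]
yaw deg 3.894791741552818 0.21306158311972107
0.135 667 [ 0.4692 -0.3615  0.135 ] [ 0.5332 -0.2991  0.1469] ((0.5015162825584412, -0.3303333818912506), 0.032602258026599884) zp98 0.14584833390726717
0.03 507 [ 0.4708 -0.3612  0.0301] [ 0.5275 -0.2983  0.0449] ((0.5016229748725891, -0.32973626255989075), 0.03154214844107628) zp98 0.044371033614082796
top 0.41 303 foot mean [0.4188 0.1173 0.1008] circ [0.4196 0.1167 0.1006] 0.0205 n [ 0.028 -0.475  0.88 ]
top 0.515 414 foot mean [0.5185 0.1259 0.0975] circ [0.5192 0.1247 0.0969] 0.0257 n [ 0.035 -0.504  0.863]
top 0.625 268 foot mean [0.6308 0.1322 0.1008] circ [0.6316 0.1309 0.1   ] 0.0206 n [ 0.014 -0.484  0.875]
yaw deg 3.997607242990085 0.21249401013997804
0.135 319 [ 0.4709 -0.3587  0.135 ] [ 0.5334 -0.2962  0.149 ] ((0.5021306276321411, -0.3277060091495514), 0.032016828656196594) zp98 0.14715603664555044
0.03 193 [ 0.4718 -0.3509  0.0302] [ 0.5331 -0.2942  0.0449] ((0.5020018815994263, -0.32554009556770325), 0.031554460525512695) zp98 0.04406374650095432
```

Emit:
arm_command --pt "35 -34 0" --pt "35 -34 0" --pt "35 -34 0" --pt "35 -34 0" --pt "35 -34 0" --pt "35 -34 0" --pt "35 -34 0" --pt "35 -34 0" --pt "35 -34 0" --pt "5 -48 0" --pt "5 -48 0" --pt "5 -48 0" --pt "5 -48 0" --pt "5 -48 0" --pt "5 -48 0" --pt "5 -48 0" --pt "5 -48 0" --pt "5 -48 0" --pt "5 -48 0" --pt "3 -50 0" --spin '[-7.91,-7.91,-7.91,-7.91,-7.91,-7.91,-7.91,-7.91,-7.91,0,0,0,0,0,0,0,0,0,0,0]' --jaw 1 --squeeze 12

```text
time: 2.1
tool_pos: [0.5022, -0.3303, 0.4043]
tool_rot: [-3.141, -0.001, 1.64]
contact_force: [0.7, 1.0, 0.4]
opening: 0.0917
grip_force: 0.0
```

Emit:
arm_command --pt "0 0 -40" --pt "0 0 -35" --pt "0 0 -20" --pt "0 0 -11" --pt "0 0 0" --pt "0 0 0" --spin '[0,0,0,0,0,0]' --jaw 0.5

```text
time: 2.7
tool_pos: [0.5027, -0.3285, 0.2997]
tool_rot: [3.141, 0.001, 1.641]
contact_force: [-0.1, 1.4, 1.1]
opening: 0.069
grip_force: 0.0
```

Emit:
arm_command --pt "0 0 0" --pt "0 0 0" --pt "0 0 0" --pt "0 0 0" --spin '[0,0,0,0]' --jaw 0.3

```text
time: 3.1
tool_pos: [0.5025, -0.3285, 0.2999]
tool_rot: [3.14, 0.002, 1.64]
contact_force: [-0.5, -0.5, 5.6]
opening: 0.0607
grip_force: 12.0
```

Emit:
arm_command --pt "0 0 0" --pt "0 0 3" --pt "0 0 5" --pt "0 0 10" --pt "0 0 10" --pt "0 0 0" --spin '[0,0,0,0,0,0]' --jaw 0 --squeeze 15

```text
time: 3.7
tool_pos: [0.5027, -0.3286, 0.3288]
tool_rot: [3.139, 0.002, 1.64]
contact_force: [0.4, 0.5, -1.2]
opening: 0.0602
grip_force: 15.0
```

Run:
```python
from h import *
c=read_camera("scene"); np.savez("s1.npz",**{k:np.array(v) for k,v in c.items()})
A=cv2.resize(c["img"][220:420,340:560],None,fx=2.7,fy=2.7)[:,:,::-1]
w=read_camera("wrist")["img"][:,:,::-1]
cv2.imwrite("pics/b1.png",cv2.resize(np.hstack([cv2.resize(A,(540,480)),w[:,:]]),(800,326)))
```

```text
(no output)
```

View pics/b1.png

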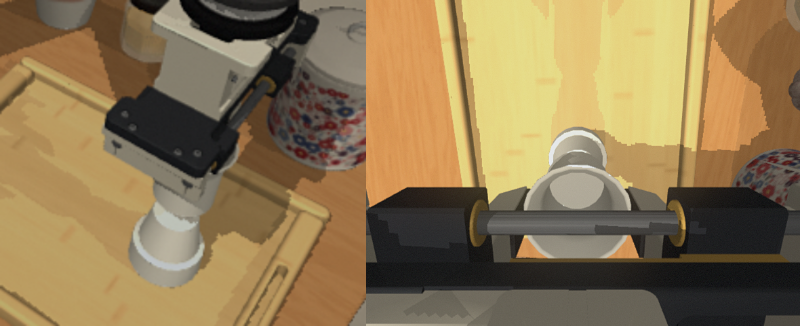

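Emit:
arm_command --pt "-10 15 3" --pt "-16 24 0" --pt "-16 24 0" --pt "-14 21 0" --pt "-7 9 -15" --pt "0 0 -25" --pt "0 0 -25" --pt "0 0 -15" --pt "0 0 -10" --pt "0 0 -4" --pt "0 0 0" --spin '[0,0,0,0,0,0,0,0,0,0,0]'

```text
time: 4.9
tool_pos: [0.4394, -0.2354, 0.2355]
tool_rot: [-3.141, -0.0, 1.64]
contact_force: [0.1, 0.1, -0.9]
opening: 0.0603
grip_force: 15.0
```

Emit:
arm_command --pt "0 0 -2" --pt "0 0 -2" --pt "0 0 -2" --pt "0 0 0" --spin '[0,0,0,0]'

```text
time: 5.3
tool_pos: [0.4395, -0.2355, 0.2302]
tool_rot: [3.141, 0.001, 1.64]
contact_force: [0.1, 0.1, 2.1]
opening: 0.0604
grip_force: 15.0
```

Emit:
arm_command --pt "0 0 0" --pt "0 0 0" --pt "0 0 10" --pt "0 0 25" --pt "0 0 45" --pt "0 10 45" --pt "0 40 25" --pt "-3 46 0" --pt "-4 46 0" --pt "-4 46 0" --pt "-4 46 0" --pt "-4 46 0" --pt "-3 46 0" --pt "0 40 0" --pt "0 10 0" --pt "0 0 0" --spin '[0,0,0,0,0,0,0,0,0,0,0,0,0,0,0,0]' --jaw 0.65

```text
time: 6.9
tool_pos: [0.4171, 0.1417, 0.3802]
tool_rot: [3.141, 0.0, 1.643]
contact_force: [0.0, -0.5, 0.2]
opening: 0.0756
grip_force: 0.0
```

Run:
```python
from h import *
s=observe(); print(s["tool_pos"],s["tool_rot"])
c=read_camera("scene"); w=read_camera("wrist"); np.savez("s2.npz",**{k:np.array(v) for k,v in c.items()})
cv2.imwrite("pics/b2.png",cv2.resize(np.hstack([c["img"],w["img"]])[:,:,::-1],(800,300)))
P=pts(c);hsv=cv2.cvtColor(c["img"],cv2.COLOR_RGB2HSV);W=(hsv[...,1]<60)&(hsv[...,2]>70)
for n,x,y,z0,z1 in(("beaker",.44,-.235,.06,.09),("basefoot",.502,-.329,.074,.09),("base",.502,-.329,.028,.045)):
    Q=P[W&(abs(P[...,0]-x)<.05)&(abs(P[...,1]-y)<.05)&(P[...,2]>z0)&(P[...,2]<z1)]
    print(n,len(Q),cv2.minEnclosingCircle(Q[:,:2].astype(np.float32)),Q[:,2].max())
P=pts(w);N=np.array([.035,-.499,.866])
m=(abs(P[...,0]-.419)<.045)&(abs(P[...,1]-.115)<.05)&(P[...,2]>.06)
Z=P@N; zt=np.percentile(Z[m],90); Q=P[m&(abs(Z-zt)<.004)]; print("wrist foot",Q.mean(0),len(Q),np.ptp(Q,0))
```

```text
[0.41705365 0.14166597 0.38016742] [3.14104717e+00 1.25255210e-04 1.64343539e+00]
beaker 679 ((0.43874362111091614, -0.23736436665058136), 0.032294292002916336) 0.07727289967981443
basefoot 552 ((0.5020400881767273, -0.32958856225013733), 0.020590011030435562) 0.08159645758941791
base 550 ((0.5009350776672363, -0.32991015911102295), 0.03182908520102501) 0.044965156322987365
wrist foot [0.40509793 0.16334827 0.31183963] 10776 [0.0899551  0.00748309 0.01068418]
```

View pics/b2.png

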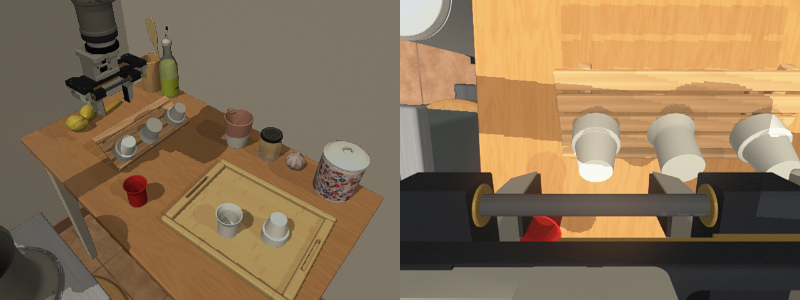

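The beaker stands upright on the tray at (229,220), and the base tumbler at (275,230) hasn't moved. In the wrist view the near tumbler (596,150) is centred between the fingers, so I'll descend.

Emit:
arm_command --pt "0 -1 -45" --pt "0 0 -45" --pt "0 0 -30" --pt "0 0 -18" --pt "0 0 -9" --pt "0 0 -5" --pt "0 0 0" --pt "0 0 0" --spin '[0,0,0,0,0,0,0,0]'

```text
time: 7.8
tool_pos: [0.4178, 0.1394, 0.2286]
tool_rot: [3.14, -0.0, 1.64]
contact_force: [-0.2, 0.1, -0.3]
opening: 0.0757
grip_force: 0.0
```

Emit:
arm_command --pt "0 0 0" --pt "0 0 0" --pt "0 0 0" --pt "0 0 0" --spin '[0,0,0,0]' --jaw 0.25 --squeeze 15

```text
time: 8.2
tool_pos: [0.4176, 0.1398, 0.2283]
tool_rot: [3.14, -0.0, 1.64]
contact_force: [0.0, 0.6, 6.0]
opening: 0.0629
grip_force: 15.0
```

Emit:
arm_command --pt "0 0 4" --pt "0 0 8" --pt "0 0 15" --pt "0 0 25" --pt "0 0 25" --pt "0 0 0" --pt "0 0 0" --spin '[0,0,0,0,0,0,0]' --jaw 0

```text
time: 8.9
tool_pos: [0.4171, 0.1396, 0.3049]
tool_rot: [3.141, 0.0, 1.64]
contact_force: [-0.7, 0.2, -1.2]
opening: 0.0633
grip_force: 15.0
```

Run:
```python
from h import *
c=read_camera("scene"); w=read_camera("wrist"); np.savez("s3.npz",**{k:np.array(v) for k,v in c.items()})
A=cv2.resize(c["img"][120:280,110:320],(630,480))
cv2.imwrite("pics/b3.png",cv2.resize(np.hstack([A,w["img"]])[:,:,::-1],(800,302)))
```

```text
(no output)
```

View pics/b3.png

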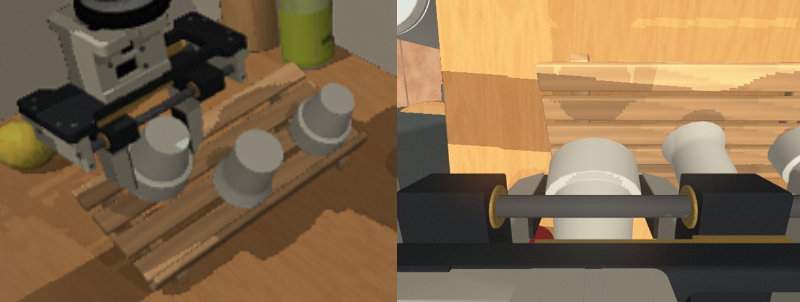

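Emit:
arm_command --pt "10 -25 10" --pt "17 -42 10" --pt "17 -43 0" --pt "18 -43 0" --pt "18 -43 0" --pt "17 -43 0" --pt "16 -42 0" --pt "10 -29 -15" --pt "0 0 -30" --pt "0 0 -30" --pt "0 0 -20" --pt "0 0 -10" --pt "0 0 0" --spin '[0,0,0,0,0,0,0,0,0,0,0,0,0]'

```text
time: 10.3
tool_pos: [0.5398, -0.1701, 0.2176]
tool_rot: [-3.138, -0.002, 1.64]
contact_force: [-0.2, -0.0, -1.2]
opening: 0.0632
grip_force: 15.0
```

Emit:
arm_command --pt "0 0 -3" --pt "0 0 -2" --pt "0 0 -2" --pt "0 0 -2" --pt "0 0 -2" --pt "0 0 -2" --pt "0 0 0" --spin '[0,0,0,0,0,0,0]' --squeeze 10

```text
time: 11.0
tool_pos: [0.5408, -0.1697, 0.2083]
tool_rot: [3.139, -0.0, 1.64]
contact_force: [0.1, 5.0, 8.9]
opening: 0.0629
grip_force: 10.0
```

Emit:
arm_command --pt "0 0 -1" --pt "0 0 -1" --pt "0 0 -1" --pt "0 0 -1" --pt "0 0 0" --spin '[0,0,0,0,0]' --squeeze 6

```text
time: 11.5
tool_pos: [0.5407, -0.1701, 0.2037]
tool_rot: [3.14, 0.0, 1.64]
contact_force: [-0.1, 3.5, 4.5]
opening: 0.0631
grip_force: 6.0
```

Run:
```python
from h import *
s=observe(); print(s["tool_pos"],s["contact_force"])
c=read_camera("scene"); w=read_camera("wrist"); np.savez("s4.npz",**{k:np.array(v) for k,v in c.items()})
A=cv2.resize(c["img"][220:400,320:530],(560,480))
cv2.imwrite("pics/b4.png",cv2.resize(np.hstack([A,w["img"]])[:,:,::-1],(800,320)))
```

```text
[ 0.54072251 -0.17006158  0.203719  ] [-0.09499457  3.45502856  4.49349485]
```

View pics/b4.png

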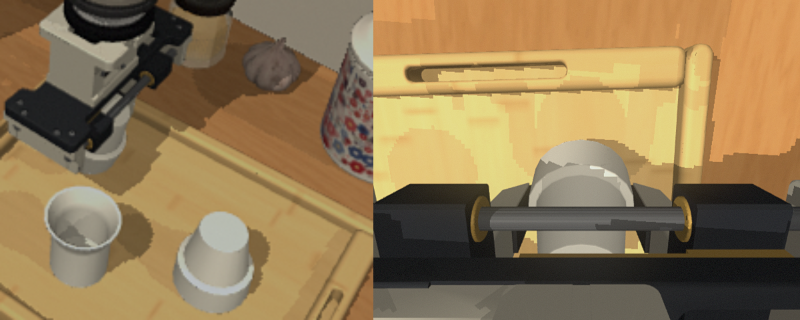

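Emit:
arm_command --pt "0 0 -1" --pt "0 0 -1" --pt "0 0 -1" --pt "0 0 -1" --pt "0 0 0" --spin '[0,0,0,0,0]'

```text
time: 12.1
tool_pos: [0.5402, -0.1705, 0.1983]
tool_rot: [-3.141, -0.0, 1.64]
contact_force: [0.1, 1.3, 1.0]
opening: 0.0627
grip_force: 6.0
```

Emit:
arm_command --pt "0 0 -1" --pt "0 0 -1" --pt "0 0 -1" --pt "0 0 0" --spin '[0,0,0,0]'

```text
time: 12.5
tool_pos: [0.5402, -0.1704, 0.1955]
tool_rot: [-3.141, -0.0, 1.64]
contact_force: [-0.6, 0.9, 0.1]
opening: 0.063
grip_force: 6.0
```

Emit:
arm_command --pt "0 0 0" --pt "0 0 0" --pt "0 0 0" --pt "0 0 20" --pt "0 0 40" --pt "0 0 40" --spin '[0,0,0,0,0,0]' --jaw 0.65

```text
time: 13.1
tool_pos: [0.5401, -0.1704, 0.2963]
tool_rot: [-3.14, -0.001, 1.64]
contact_force: [0.3, -1.1, -0.1]
opening: 0.0754
grip_force: 0.0
```

Run:
```python
from h import *
s=observe(); print(s["tool_pos"],s["contact_force"])
for n in("scene","top"):
    c=read_camera(n)
    P=pts(c);hsv=cv2.cvtColor(c["img"],cv2.COLOR_RGB2HSV);W=(hsv[...,1]<60)&(hsv[...,2]>70)
    for n,x,y,z0,z1 in(("A all",.54,-.17,.015,.1),("A foot",.54,-.17,.073,.09),("A ledge",.54,-.17,.03,.043)):
        Q=P[W&(abs(P[...,0]-x)<.05)&(abs(P[...,1]-y)<.06)&(P[...,2]>z0)&(P[...,2]<z1)]
        if len(Q): print(n,len(Q),cv2.minEnclosingCircle(Q[:,:2].astype(np.float32)),Q[:,2].max(),np.median(Q[:,2]))
cv2.imwrite("pics/b5.png",cv2.resize(c["img"][220:360,340:520],(720,560))[:,:,::-1])
```

```text
[ 0.54007529 -0.17036927  0.29630981] [ 0.30744758 -1.09219486 -0.09348082]
A all 1328 ((0.5370700359344482, -0.16801507771015167), 0.031151559203863144) 0.08188177736732238 0.049574314983804824
A foot 325 ((0.538121223449707, -0.1674431413412094), 0.020217498764395714) 0.08188177736732238 0.07847901323845174
A ledge 346 ((0.5371824502944946, -0.16791574656963348), 0.031054632738232613) 0.04292989941242098 0.037585535699322214
```

Emit:
arm_command --pt "-1 2 -40" --pt "0 0 -35" --pt "0 0 -15" --pt "0 0 -9" --pt "0 0 0" --pt "0 0 0" --spin '[0,0,0,0,0,0]'

```text
time: 13.8
tool_pos: [0.5396, -0.1686, 0.1972]
tool_rot: [3.141, 0.0, 1.64]
contact_force: [0.2, -0.2, 0.4]
opening: 0.0759
grip_force: 0.0
```

Emit:
arm_command --pt "0 0 0" --pt "0 0 0" --pt "0 0 0" --pt "0 0 3" --pt "0 0 15" --pt "0 0 35" --pt "0 0 40" --pt "0 0 20" --pt "0 0 0" --spin '[0,0,0,0,0,0,0,0,0]' --jaw 0.2 --squeeze 15

```text
time: 14.7
tool_pos: [0.5399, -0.1686, 0.3131]
tool_rot: [3.136, 0.003, 1.64]
contact_force: [0.2, -0.3, -1.1]
opening: 0.0632
grip_force: 15.0
```

Emit:
arm_command --pt "-4 -17 0" --pt "-10 -42 0" --pt "-10 -43 0" --pt "-9 -40 0" --pt "-5 -20 0" --pt "0 0 0" --pt "0 0 -20" --pt "0 0 -25" --pt "0 0 -20" --pt "0 0 -10" --pt "0 0 -5" --pt "0 0 0" --spin '[0,0,0,0,0,0,0,0,0,0,0,0]'

```text
time: 15.9
tool_pos: [0.5014, -0.3298, 0.2292]
tool_rot: [-3.141, -0.001, 1.641]
contact_force: [-0.4, -0.2, -1.9]
opening: 0.0633
grip_force: 15.0
```

Emit:
arm_command --pt "0 0 -3" --pt "0 0 -2" --pt "0 0 -1" --pt "0 0 -1" --pt "0 0 0" --spin '[0,0,0,0,0]'

```text
time: 16.4
tool_pos: [0.5016, -0.3305, 0.225]
tool_rot: [3.14, 0.002, 1.64]
contact_force: [-2.3, 1.5, 10.3]
opening: 0.0632
grip_force: 15.0
```

Emit:
arm_command --pt "0 0 1" --pt "0 0 0" --pt "0 0 0" --pt "0 0 10" --pt "0 0 35" --pt "0 0 45" --pt "0 10 45" --pt "8 40 20" --pt "12 46 0" --pt "12 46 0" --pt "12 46 0" --pt "12 46 0" --pt "12 46 0" --pt "12 46 0" --pt "12 46 0" --pt "12 46 0" --pt "12 46 0" --pt "15 40 0" --pt "8 20 0" --pt "2 6 0" --spin '[0,0,0,0,0,0,0,0,0,0,0,0,0,0,0,0,0,0,0,0]' --jaw 0.65

```text
time: 18.4
tool_pos: [0.6424, 0.2021, 0.3787]
tool_rot: [3.141, -0.0, 1.643]
contact_force: [0.5, -0.4, -0.9]
opening: 0.0759
grip_force: 0.0
```

Run:
```python
from h import *
s=observe(); print(s["tool_pos"],s["contact_force"])
w=read_camera("wrist")
for n in("scene","top"):
    c=read_camera(n)
    P=pts(c);hsv=cv2.cvtColor(c["img"],cv2.COLOR_RGB2HSV);W=(hsv[...,1]<60)&(hsv[...,2]>70)
    for nn,x,y,z0,z1 in(("A foot",.502,-.33,.1,.12),("A ledge",.502,-.33,.06,.072),("base band",.502,-.33,.015,.03)):
        Q=P[W&(abs(P[...,0]-x)<.05)&(abs(P[...,1]-y)<.06)&(P[...,2]>z0)&(P[...,2]<z1)]
        if len(Q): print(n,nn,len(Q),cv2.minEnclosingCircle(Q[:,:2].astype(np.float32)),Q[:,2].max(),np.median(Q[:,2]))
    if n=="scene": A=cv2.resize(c["img"][260:430,360:540],(508,480))
cv2.imwrite("pics/b6.png",cv2.resize(np.hstack([A,w["img"]])[:,:,::-1],(800,334)))
```

```text
[0.64236834 0.20214242 0.37872415] [ 0.47360441 -0.39679177 -0.90908545]
scene A foot 608 ((0.5010340213775635, -0.3281783163547516), 0.021389376372098923) 0.1096259021550019 0.1064660653301911
scene A ledge 476 ((0.5000498294830322, -0.32862403988838196), 0.03136405721306801) 0.07198972308834728 0.06581221558097033
scene base band 246 ((0.4953405261039734, -0.3308538496494293), 0.030638478696346283) 0.029705618480016516 0.022264574288476613
top A foot 323 ((0.5001504421234131, -0.3243797719478607), 0.020554954186081886) 0.11135244481462614 0.10590685108527076
top A ledge 216 ((0.4999200701713562, -0.32504159212112427), 0.03176003694534302) 0.0719543532354554 0.06506985370160034
top base band 49 ((0.494991272687912, -0.31536033749580383), 0.02918281964957714) 0.029916731062761714 0.02346045784532813
```

View pics/b6.png

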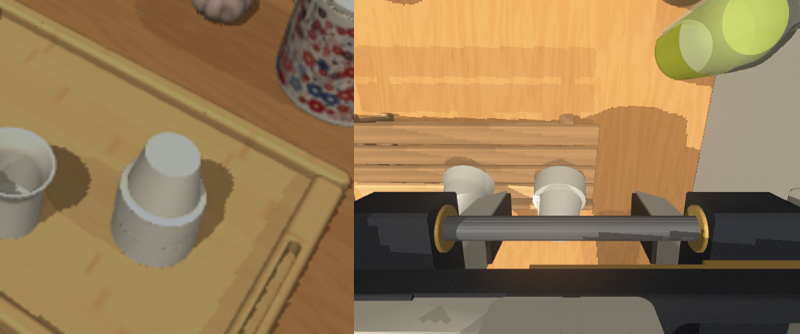

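A is fully seated: its foot measures 106.5 mm against 107 expected. The y move overshot, so I'll correct by (-12,-48) mm over the far tumbler, then descend.

Emit:
arm_command --pt "-6 -24 0" --pt "-6 -24 0" --pt "0 0 -45" --pt "0 0 -45" --pt "0 0 -30" --pt "0 0 -16" --pt "0 0 -9" --pt "0 0 -5" --pt "0 0 0" --spin '[0,0,0,0,0,0,0,0,0]'

```text
time: 19.45
tool_pos: [0.6304, 0.1509, 0.2292]
tool_rot: [3.141, 0.0, 1.639]
contact_force: [-0.6, 0.0, 0.3]
opening: 0.0754
grip_force: 0.0
```

Emit:
arm_command --pt "0 0 0" --pt "0 0 0" --pt "0 0 0" --pt "0 0 0" --spin '[0,0,0,0]' --jaw 0.2 --squeeze 15

```text
time: 19.85
tool_pos: [0.6306, 0.1517, 0.2298]
tool_rot: [3.14, -0.0, 1.64]
contact_force: [-0.1, 1.1, 4.3]
opening: 0.0632
grip_force: 15.0
```

Emit:
arm_command --pt "0 0 4" --pt "0 0 8" --pt "0 0 15" --pt "0 0 25" --pt "0 0 25" --pt "0 0 0" --spin '[0,0,0,0,0,0]'

```text
time: 20.45
tool_pos: [0.6312, 0.1518, 0.3108]
tool_rot: [3.133, -0.0, 1.64]
contact_force: [-0.1, -0.4, 0.0]
opening: 0.0628
grip_force: 15.0
```

Emit:
arm_command --pt "-6 -22 10" --pt "-12 -43 10" --pt "-12 -44 0" --pt "-12 -44 0" --pt "-12 -44 0" --pt "-12 -44 0" --pt "-13 -44 0" --pt "-12 -37 -10" --pt "0 0 -30" --pt "0 0 -35" --pt "0 0 -22" --pt "0 0 -16" --pt "0 0 0" --spin '[0,0,0,0,0,0,0,0,0,0,0,0,0]'

```text
time: 21.75
tool_pos: [0.5386, -0.17, 0.2107]
tool_rot: [-3.138, -0.002, 1.64]
contact_force: [1.1, -0.1, -1.3]
opening: 0.0632
grip_force: 15.0
```

Emit:
arm_command --pt "0 0 -3" --pt "0 0 -2" --pt "0 0 -2" --pt "0 0 -2" --pt "0 0 -1" --pt "0 0 -1" --pt "0 0 -1" --pt "0 0 -1" --pt "0 0 -1" --pt "0 0 0" --spin '[0,0,0,0,0,0,0,0,0,0]' --squeeze 6

```text
time: 22.75
tool_pos: [0.5393, -0.1706, 0.1984]
tool_rot: [-3.141, 0.0, 1.64]
contact_force: [0.6, 0.9, 0.2]
opening: 0.0631
grip_force: 6.0
```

Emit:
arm_command --pt "0 0 -1" --pt "0 0 -1" --pt "0 0 0" --pt "0 0 0" --spin '[0,0,0,0]'

```text
time: 23.15
tool_pos: [0.5393, -0.1705, 0.1969]
tool_rot: [3.142, 0.0, 1.64]
contact_force: [-1.3, 0.6, 5.2]
opening: 0.0631
grip_force: 6.0
```

Run:
```python
from h import *
w=read_camera("wrist");c=read_camera("scene")
A=cv2.resize(c["img"][220:400,320:530],(560,480))
cv2.imwrite("pics/b7.png",cv2.resize(np.hstack([A,w["img"]])[:,:,::-1],(800,320)))
```

```text
(no output)
```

View pics/b7.png

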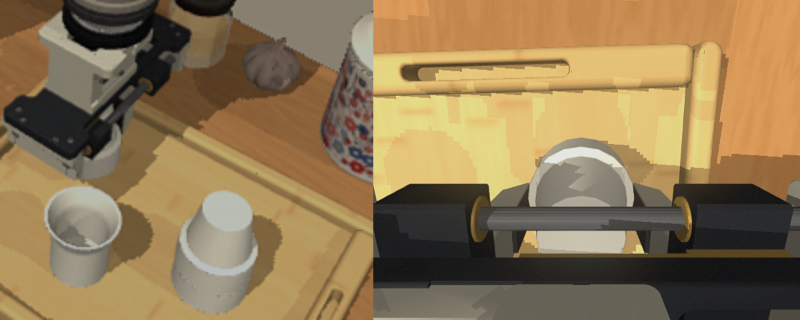

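Emit:
arm_command --pt "0 0 1" --pt "0 0 0" --pt "0 0 0" --pt "0 0 20" --pt "0 0 40" --pt "0 0 40" --spin '[0,0,0,0,0,0]' --jaw 0.65

```text
time: 23.85
tool_pos: [0.5391, -0.1703, 0.298]
tool_rot: [-3.14, -0.001, 1.64]
contact_force: [1.6, 0.4, -0.0]
opening: 0.0762
grip_force: 0.0
```

Run:
```python
from h import *
s=observe(); print(s["tool_pos"],s["contact_force"])
c=read_camera("scene")
P=pts(c);hsv=cv2.cvtColor(c["img"],cv2.COLOR_RGB2HSV);W=(hsv[...,1]<60)&(hsv[...,2]>70)
for n,x,y,z0,z1 in(("B foot",.54,-.17,.073,.09),("B ledge",.54,-.17,.03,.043),("A foot",.502,-.33,.1,.12)):
    Q=P[W&(abs(P[...,0]-x)<.05)&(abs(P[...,1]-y)<.06)&(P[...,2]>z0)&(P[...,2]<z1)]
    if len(Q): print(n,len(Q),cv2.minEnclosingCircle(Q[:,:2].astype(np.float32)),Q[:,2].max(),np.median(Q[:,2]))
```

```text
[ 0.53910632 -0.17032161  0.29803834] [ 1.57194954e+00  4.15172581e-01 -3.59242428e-04]
B foot 324 ((0.5375653505325317, -0.16514889895915985), 0.020918922498822212) 0.08135939802279579 0.07848160519475633
B ledge 351 ((0.5364340543746948, -0.16563986241817474), 0.031761255115270615) 0.04296421735324407 0.03735755524613793
A foot 610 ((0.5000611543655396, -0.32848218083381653), 0.020773809403181076) 0.10960728633828554 0.10649083140497412
```

Emit:
arm_command --pt "0 4 -40" --pt "0 0 -35" --pt "0 0 -16" --pt "0 0 -10" --pt "0 0 0" --spin '[0,0,0,0,0]'

```text
time: 24.4
tool_pos: [0.5391, -0.1663, 0.1955]
tool_rot: [-3.14, -0.001, 1.64]
contact_force: [-0.1, 0.4, -0.7]
opening: 0.0756
grip_force: 0.0
```

Emit:
arm_command --pt "0 0 0" --pt "0 0 0" --pt "0 0 0" --pt "0 0 3" --pt "0 0 15" --pt "0 0 35" --pt "0 0 40" --pt "0 0 45" --pt "0 0 15" --pt "0 0 0" --spin '[0,0,0,0,0,0,0,0,0,0]' --jaw 0.2 --squeeze 15

```text
time: 25.4
tool_pos: [0.5396, -0.1665, 0.353]
tool_rot: [3.136, 0.003, 1.64]
contact_force: [-0.2, 0.4, -1.0]
opening: 0.0629
grip_force: 15.0
```

Emit:
arm_command --pt "-4 -17 0" --pt "-10 -42 0" --pt "-10 -44 0" --pt "-9 -40 0" --pt "-5 -20 0" --pt "0 0 0" --pt "0 0 -25" --pt "0 0 -30" --pt "0 0 -22" --pt "0 0 -10" --pt "0 0 -5" --pt "0 0 0" --spin '[0,0,0,0,0,0,0,0,0,0,0,0]'

```text
time: 26.6
tool_pos: [0.5015, -0.3289, 0.2574]
tool_rot: [-3.141, -0.001, 1.641]
contact_force: [-0.1, -0.7, -0.7]
opening: 0.0629
grip_force: 15.0
```

Emit:
arm_command --pt "0 0 -2" --pt "0 0 -2" --pt "0 0 -1" --pt "0 0 -1" --pt "0 0 0" --spin '[0,0,0,0,0]'

```text
time: 27.1
tool_pos: [0.5015, -0.3296, 0.2531]
tool_rot: [3.14, 0.002, 1.64]
contact_force: [-0.6, 0.0, 6.1]
opening: 0.063
grip_force: 15.0
```

Seated with 6 N. Next I'll release, retreat and check.

Emit:
arm_command --pt "0 0 1" --pt "0 0 0" --pt "0 0 0" --pt "0 0 10" --pt "0 0 35" --pt "0 0 45" --pt "0 0 45" --pt "-5 40 10" --pt "-10 45 0" --pt "-10 45 0" --pt "-10 45 0" --pt "-10 45 0" --pt "0 40 0" --pt "0 0 0" --spin '[0,0,0,0,0,0,0,0,0,0,0,0,0,0]' --jaw 0.65

```text
time: 28.5
tool_pos: [0.4556, -0.0657, 0.3987]
tool_rot: [3.141, -0.001, 1.645]
contact_force: [0.2, -1.4, 0.4]
opening: 0.0755
grip_force: 0.0
```

Run:
```python
from h import *
s=observe(); print(s["tool_pos"],s["contact_force"])
c=read_camera("scene")
P=pts(c);hsv=cv2.cvtColor(c["img"],cv2.COLOR_RGB2HSV);W=(hsv[...,1]<60)&(hsv[...,2]>70)
for n,x,y,z0,z1 in(("B foot",.502,-.33,.13,.15),("B ledge",.502,-.33,.09,.1),("beaker",.44,-.235,.06,.09)):
    Q=P[W&(abs(P[...,0]-x)<.05)&(abs(P[...,1]-y)<.05)&(P[...,2]>z0)&(P[...,2]<z1)]
    if len(Q): print(n,len(Q),cv2.minEnclosingCircle(Q[:,:2].astype(np.float32)),np.median(Q[:,2]))
cv2.imwrite("pics/b8.png",c["img"][:,:,::-1])
```

```text
[ 0.4555562  -0.06566219  0.39873346] [ 0.22787725 -1.37375228  0.39606436]
B foot 600 ((0.49944868683815, -0.3271404206752777), 0.020696690306067467) 0.13440991957830756
B ledge 458 ((0.49959295988082886, -0.3283543586730957), 0.032002829015254974) 0.09388839008474009
beaker 685 ((0.4388369917869568, -0.23746511340141296), 0.03210212662816048) 0.07039166770820215
```

View pics/b8.png

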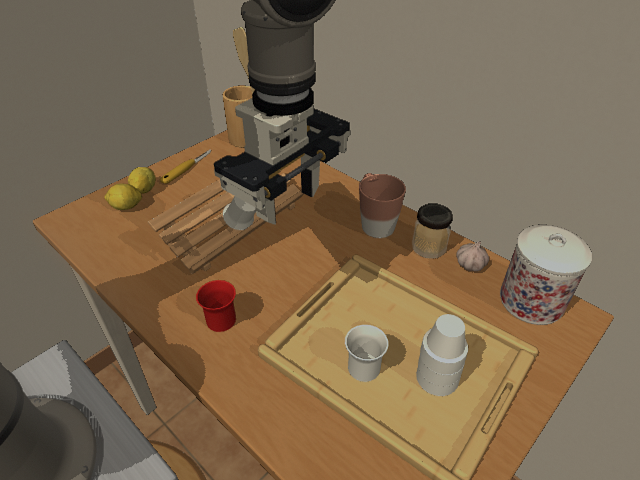

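The three tumblers make one straight, seated stack at (442,355). The beaker stands upright at (366,352), the rack beaker is still at (240,212), and the mug (381,205) and jar (432,231) haven't moved.

```bash
python3 -c "
from cell import *
print(hand_in())"
```

```text
the job is handed in; nothing more can be done
None
```

I handed the job in at about 28.5 s of the 59 s limit: both tumblers are nested and seated on the base in one straight stack, with the top beaker upright on the tray clear of it and the rack beaker, mug and jar where they were.

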